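# Re-zero the bakery counter scale

## Robot

A 6-joint arm with a two-finger parallel gripper is mounted at the origin on the work surface. World frame = base frame: x ahead of the robot, y to its left, z up, the work surface at z = 0. Lengths are in mm, angles in rad, forces in N, time in s.
With the tool pointing down it reaches from about 300 to 775 mm from the base axis. Payload 14.6 kg.
Tool frame: the origin (TCP) lies on the centre line of the jaws, within the pads' length; the fingertips stand 8 mm ahead of it and the grasp point (between the pads) lies 11 mm behind it; z points along the fingers, y is the line along which they close (so a half turn about z gives the same grasp; the last joint's range is limited). The gripper opens to 94 mm and grips with 3 to 60 N. Pads are 16 mm wide; open, the fingers measure 119 mm over their backs; the gripper's body (75 mm by 177 mm) begins 78 mm behind the grasp point.
Start: joints at [1.246, 0.3, 1.521, -0, 1.321, -0.067], TCP at [140.222, 531.815, 213.446] pointing down, gripper open.
Joint ranges: [-3.03, 3.03], [-0.79, 2.21], [0.23, 2.52], [-1.04, 4.18], [0, 3.07], [-2.55, 2.55]. Speed limits (rad/s): [2.22, 2.22, 2.57, 3.14, 3.14, 3.14].

## Interface

Orientations are given as [roll, pitch, yaw] about the fixed x, y, z axes, in that order (R = Rz(yaw) Ry(pitch) Rx(roll)).
In Python, from cell import manip gives the robot as it stands.
- The arm moves only by the tool jog_arm, never from a script. Its argument "rows" is one flat list of numbers, 7 for each row, row after row: the shift along the world's x, y, z in cm, then the turn, a rotation vector about the world's x, y, z in rad, then the closure, from 0 (fully open) to 1 (shut). In form: [dx, dy, dz, rx, ry, rz, fingers, dx, dy, dz, rx, ry, rz, fingers, ...]. A call has 1 to 20 rows; each row shifts and turns the commanded pose from where the row before left it; what a row does not reach is not made up. A row lasts 1/12 s, in which the tool goes at most 41.7 mm and 7.16 degrees, less where a joint would pass 70% of its speed; a pose out of reach is approached as far as the arm can. A call with a gripper value outside its range is refused whole. The fingers move at their own pace and stop on an object; "newtons" is the grip in N (left out, the last holds). Time passes only in rows, so rows that do not move let the fingers close. It gives the time, the measured TCP pose, the force, the opening and the grip force at its end, in the units of the state.
- manip.read_state(): the state, without advancing time (a new reading comes with each control period).
- manip.camera(name): name is "scene" or "top" or "wrist"; returns (picture, depth): 420x560x3 uint8, blue, green, red; 420x560 float32, mm along the optical axis (not along the pixel's ray), 0 where there is no reading.
- manip.camera_model(name): a dict with "K" (3x3 intrinsics, pixels), "R" (3x3) and "t" (3): a world point X has camera coordinates R X + t. Camera axes: x right, y down, z forward; pixel columns grow to the right and rows downward; lengths in mm; the calibration is good to about 2 mm. A picture is of the moment at which its call begins: read the wrist's pose just before it. camera_model takes no time and is no camera call; for the wrist camera it gives the pose at the moment of the call.
- manip.sign_off(): hands the job in; it is judged then, once.
The state is a dict: "clock": time; "joints": joint angles; "qd": joint speeds; "effort": joint torques, N m; "eef_pos": TCP position; "eef_rot": TCP orientation; "wrist_force": force on the tool from outside, world axes, zero at the start; "moment": the same for the moment, N m; "finger_gap": finger opening in mm; "finger_force": force on a finger pad.
Only numpy, scipy, OpenCV 4.12 (cv2) and the standard library are available. Lean on these libraries where they do the work, as an engineer would, in place of code of your own. Each camera call takes 0.05 s, during which the arm holds its last target. There are 200 camera calls.

## Task

The counter scale has to be re-zeroed, and that works only with an empty pan: take the loaf off the weighing pan and lay it flat in the free space of the white bread tray, without dropping it. Then, with your fingertips, press the scale's zero key (the wide key at the right-hand end of the row of keys) all the way down, without forcing it, and keep it held down with nothing touching the pan: the program finishes while still holding the key. Press no other key, do not press the zero key while the loaf is still on the pan, and leave everything else on the counter where it is.

Things in the scene. Friction and masses are not known exactly. Their poses are not given: they have to be found in the camera images.
- scale: White counter scale, fixed, 320 mm deep (its x) by 235 mm wide (its y). Origin: centre of its underside. Its +x points from the key console (robot's side) to the pan; yaw within 0.22 rad of the world's. The pan covers x -45 to +155 mm. The console slopes up to it at 0.175 rad, face 36 to 56 mm high, with a display, a spirit level and a row of four grey keys near its front edge.
- pan_center (a point): Centre of the top of the scale's stainless steel weighing pan: a flat rectangular plate 200 mm (scale's x) by 235 mm (scale's y), 8 mm thick, top 86 mm above the counter. It does not move.
- pan: The weighing pan itself; origin: centre of its underside, 8 mm below its top; axes as the scale's.
- zero_key_top (a point): Centre of the top face of the zero key, the wide grey key at the right-hand end (scale's -y) of the row, 84 mm from the pan's edge: 26 mm (up the slope) by 36 mm (along the row), 8 mm proud of the console, its top about 49 mm above the counter. The nearest other key begins 57 mm from its centre. The point moves with the key; its z points out of the console.
- zero_key (a joint): Travel of the zero key in m: 0 released, 0.005 fully down at its stop (it goes in square to the console; pressing straight down works). Spring-loaded: it starts to move at 1.5 N and takes 4.5 N at the stop; it springs back when let go.
- key_left (a joint): Travel of the leftmost of the three small square keys (22 mm, 8 mm proud, same springs), at scale y +60 mm. 0 released, 0.005 down. Leave alone.
- key_mid (a joint): The same for the middle small key, at scale y +20 mm. Leave alone.
- key_right (a joint): The same for the right-hand small key, at scale y -20 mm. Leave alone.
- loaf: Small brown hearth loaf with pale slashes, lying on the weighing pan: 190 mm long (its x), 60 mm wide (its y), 50 mm high, about 0.15 to 0.31 kg, firm. Flat underside, ends rounded, sides upright from 8 to 25 mm above the underside, crown rounded. Origin: centre of its underside; z up.
- tray: White melamine bread tray, fixed: 360 mm (its x) by 240 mm (its y); floor 6 mm above the counter, rim 6 mm thick, 20 mm high, with a 7 mm outward lip. Origin: centre of its underside. Yaw within 0.16 rad of the world's. Another loaf lies along its +y side and a bun at its +x end; the rest, about x -170 to +90 mm and y -110 to +30 mm, is free.
- tray_loaf: Darker, slightly larger loaf (205 x 62 x 52 mm) already in the tray, along the tray's x, near tray y +70 mm. Origin: centre of its underside. Leave it alone.
- bun: Round bun, 66 mm across, 36 mm high, in the tray near tray x +135, y -40 mm. Origin: centre of its underside. Leave it alone.
- honey_jar: Small amber jar with a steel cap, 48 mm across, 75 mm high, standing between the scale and the tray. Origin: centre of its underside. Leave it alone.
- jam_jar: Clear glass jar with a pale label and white cap, 68 mm across, 95 mm high, at the left side. Origin: centre of its underside. Leave it alone.
- mug: White mug with one handle, 80 mm across, 92 mm high, at the right side. Origin: centre of its underside. Leave it alone.
- shaker: Aluminium sugar shaker, 60 mm across, 125 mm high, at the left side. Origin: centre of its underside. Leave it alone.
- tongs: Steel bread tongs, 240 mm long, lying at the right side. Origin: centre, on the counter. Leave it alone.
Not all that is in view belongs to the job. Leave any purple or red look-alike of the loaf alone.

How it is judged (in metres and radians):
On the way, in this order (a step that is already met when the one before it is completed fails the run):
1. the loaf lies flat in the bread tray, let go (x of loaf in the frame of tray between -0.15 and 0.15 m and y of loaf in the frame of tray between -0.1 and 0.1 m and z of loaf in the frame of tray between 0.002 and 0.012 m and angle between loaf's own z axis and vertical below 0.12 rad and linear speed of loaf below 0.03 m/s and contact force between the fingers and loaf below 0.1 N), for 0.2 s.
2. the zero key is pressed down by the fingers, with nothing on the pan (value of joint zero_key above 0.004 m and contact force between the fingers and zero_key above 2 N and contact force between anything else and pan below 0.2 N), for 0.5 s.
At the end, for the whole second after the job is handed in: Fingers hold the zero key at least 4 of its 5 mm down with over 2 N; nothing touches the pan; other keys up (under 1.5 mm); loaf released, still and flat on the tray floor (tilt under 0.12 rad, origin within 150 x 100 mm of the tray's centre); bystanders within 40 mm of their start (all of step 1 and all of step 2 and value of joint each of key_left, key_mid, key_right below 0.0015 m and distance of each of tray_loaf, bun, honey_jar, jam_jar, mug, shaker, tongs from where it was at the start of the episode below 0.04 m); the arm keeps its last pose, push and grip.
It fails at once if another key of the scale is pressed (more than 2.5 mm) (value of joint any of key_left, key_mid, key_right above 0.0025 m).
It fails at once if the zero key is pressed while the loaf is still on the pan (value of joint zero_key above 0.002 m and contact force between loaf and pan above 0.2 N).
It fails at once if the zero key is forced (more than 40 N) (contact force between the fingers and zero_key above 40 N).
It fails at once if the loaf is dropped or thrown (faster than 0.8 m/s out of the grip) (linear speed of loaf above 0.8 m/s and contact force between the fingers and loaf below 0.1 N).
It fails at once if something else on the counter is moved more than 40 mm or knocked over (distance of any of tray_loaf, bun, honey_jar, jam_jar, mug, shaker, tongs from where it was at the start of the episode above 0.04 m or angle between any of honey_jar, jam_jar, mug, shaker's own z axis and vertical above 0.5 rad).
It also fails if it takes over 58 s, if anything falls off the work surface, if the arm or the gripper's body presses on something with over 40 N, if the wrist force passes 120 N, or if a joint passes its speed limit or range.

## Working session

There is one attempt and no reset: what is moved stays moved. The work goes in short steps, Python scripts to look and compute and a tool call to move; the robot and the scene stay as the last step left them, time stands still between calls to the robot, and variables do not carry over. Pictures are saved under pics/ and viewed, at most 10 in all, crops included, and the job is handed in when it is done.

Besides the shell and the picture viewer there is one more tool, called after "Call:" as a command line: name --argument value ..., lists and objects as JSON in quotes. jog_arm: Moves the arm, as the interface text tells. Its arguments: {"type":"object","properties":{"rows":{"type":"array"},"newtons":{"type":"number"}},"required":["rows"]}

```bash
mkdir -p pics; cat > h.py <<'E'
import numpy as np, cv2
from cell import manip
def shot(n,f):
    s=manip.read_state(); m=manip.camera_model(n); im,d=manip.camera(n)
    cv2.imwrite(f'pics/{f}.png',im); np.savez(f'pics/{f}.npz',im=im,d=d,K=m['K'],R=m['R'],t=m['t'])
def load(f): return np.load(f'pics/{f}.npz')
def cloud(z):
    d=z['d'];v,u=np.mgrid[:d.shape[0],:d.shape[1]]
    p=np.stack([u*d,v*d,d],-1)@np.linalg.inv(z['K']).T
    return (p-z['t'])@z['R']
E
python3 - <<'E'
from h import *
shot('top','top0'); shot('scene','sc0')
P=cloud(load('top0')); print(manip.read_state()['clock'],P[::60,::80].round().tolist())
E
```

```text
0.1 [[[1910.0, 1620.0, -748.0], [1901.0, 1155.0, -756.0], [1892.0, 687.0, -764.0], [1866.0, 215.0, -747.0], [1851.0, -252.0, -746.0], [1834.0, -717.0, -742.0], [1819.0, -1181.0, -741.0]], [[1535.0, 1595.0, -731.0], [1528.0, 1143.0, -744.0], [1111.0, 442.0, 102.0], [1145.0, 154.0, 12.0], [1139.0, -159.0, 4.0], [1113.0, -462.0, 39.0], [1122.0, -788.0, -1.0]], [[1064.0, 1350.0, -383.0], [924.0, 779.0, 6.0], [915.0, 470.0, 4.0], [906.0, 159.0, 5.0], [899.0, -151.0, -1.0], [889.0, -460.0, 1.0], [864.0, -744.0, 53.0]], [[774.0, 1347.0, -396.0], [689.0, 775.0, 5.0], [663.0, 443.0, 99.0], [657.0, 156.0, 84.0], [662.0, -141.0, 2.0], [656.0, -451.0, -13.0], [635.0, -721.0, 65.0]], [[489.0, 1355.0, -423.0], [453.0, 704.0, 148.0], [451.0, 466.0, 18.0], [441.0, 165.0, 37.0], [434.0, -132.0, 9.0], [425.0, -434.0, 1.0], [414.0, -661.0, 160.0]], [[223.0, 1229.0, -246.0], [237.0, 768.0, 4.0], [228.0, 471.0, 1.0], [220.0, 173.0, -1.0], [211.0, -125.0, -4.0], [203.0, -422.0, 0.0], [195.0, -718.0, 2.0]], [[-27.0, 1216.0, -241.0], [136.0, 527.0, 512.0], [138.0, 316.0, 545.0], [3.0, 177.0, 1.0], [-2.0, -115.0, 13.0], [-12.0, -408.0, 6.0], [-21.0, -702.0, 0.0]]]
```

View pics/top0.png

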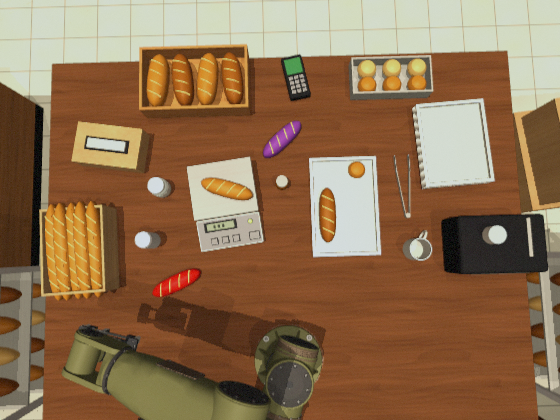

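View pics/sc0.png

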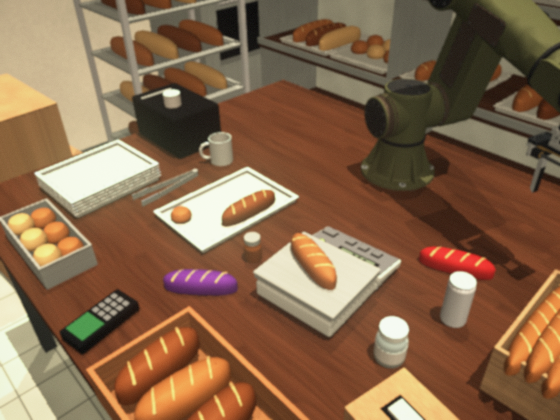

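The top view shows the scale at about (228,203) px. Its keys run along (214–254, 238), with the wide zero key at about (253,238). The loaf is at (227,188), the tray at (345,206), the tray loaf at (327,214), the bun at (356,170), and the honey jar at (282,182). Next I'll measure these from the depth data.

```bash
cat > m.py <<'E'
from h import *
z=load('top0');P=cloud(z);im=z['im'].astype(int)
v,u=np.mgrid[:420,:560]
hsv=cv2.cvtColor(z['im'],cv2.COLOR_BGR2HSV)
def rect(m,n):
    p=P[m][:,:2].astype(np.float32); c,s,a=cv2.minAreaRect(p); print(n,len(p),np.round(c),np.round(s),round(np.radians(a),3),'z',P[m][:,2].min().round(),np.median(P[m][:,2]).round(),P[m][:,2].max().round())
box=lambda a,b,c,d:(u>=a)&(u<c)&(v>=b)&(v<d)
br=(hsv[...,1]>90)&(hsv[...,2]>110)
rect(box(195,172,258,203)&br&(P[...,2]>95),'loaf')
w=hsv[...,1]<80
rect(box(185,150,262,222)&(P[...,2]>76),'pan+loaf')
rect(box(300,150,390,262)&w&(hsv[...,2]>120)&(P[...,2]>-15),'tray')
rect(box(315,185,340,245)&br&(P[...,2]>25),'tloaf'); rect(box(345,158,368,180)&br&(P[...,2]>15),'bun')
rect(box(272,172,292,192)&(P[...,2]>55),'honey')
for (a,b) in [(253,238),(238,239),(225,240),(214,241)]: print(P[b,a].round())
c=cv2.resize(z['im'][145:265,180:395],None,fx=3.7,fy=3.7,interpolation=cv2.INTER_CUBIC); cv2.imwrite('pics/crop0.png',c)
E
python3 m.py
```

```text
loaf 731 [553. 123.] [384.  99.] 0.851 z 97.0 130.0 1621.0
pan+loaf 3544 [546. 197.] [411. 263.] 0.3 z 76.0 87.0 1621.0
tray 5778 [ 560. -175.] [370. 379.] 1.568 z -9.0 7.0 1621.0
tloaf 743 [ 475. -124.] [126. 294.] 0.97 z 28.0 51.0 1621.0
bun 218 [ 563. -134.] [ 61. 449.] 0.744 z 16.0 36.0 1621.0
honey 115 [652.   6.] [40. 42.] 1.533 z 61.0 75.0 84.0
[447. 116.  53.]
[445. 171.  46.]
[443. 220.  42.]
[440. 259.  51.]
```

View pics/crop0.png

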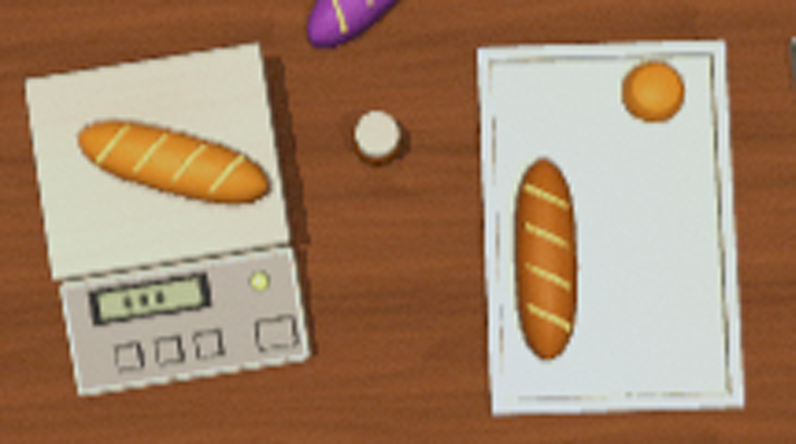

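The crop shows the loaf from (78,138) to (269,188) and the zero key at (276,333). The small keys are at (129,357), (169,350) and (209,344). Tray outer corners are (478,48), (724,41), (743,406) and (492,414). I'll intersect the pixel rays with the known heights.

```bash
cat >> h.py <<'E'
def ray(z,u,v,h):
    r=z['R'].T@np.linalg.inv(z['K'])@[u,v,1]; o=-z['R'].T@z['t']; return (o+r*(h-o[2])/r[2])
E
cat > m2.py <<'E'
from h import *
z=load('top0')
g=lambda x,y,h:ray(z,180+(x+.5)/3.7-.5,145+(y+.5)/3.7-.5,h)[:2]
L=np.array([g(78,138,106),g(269,188,106)]);print('loaf',L.round(),L.mean(0).round(),np.linalg.norm(L[1]-L[0]))
d=L[0]-L[1];print(' yaw',np.arctan2(d[1],d[0]))
Pn=np.array([g(27,80,86),g(260,43,86),g(288,246,86),g(53,279,86)]);print('pan',Pn.round(),Pn.mean(0).round(),np.linalg.norm(Pn-np.roll(Pn,1,0),axis=1))
K=np.array([g(129,357,48),g(169,350,48),g(209,344,48),g(276,333,49)]);print('keys',K.round())
d=K[0]-K[3];print(' yaw',np.arctan2(-d[0],d[1]))
T=np.array([g(478,48,20),g(724,41,20),g(743,406,20),g(492,414,20)]);print('tray',T.round(),T.mean(0).round(),np.linalg.norm(T-np.roll(T,1,0),axis=1))
d=T[0]+T[1]-T[2]-T[3];print(' yaw',np.arctan2(d[1],d[0]))
print('tloaf',g(544,160,26),g(548,358,26),'bun',g(653,92,18),'honey',g(378,132,75))
E
python3 m2.py; python3 -c "
from h import *;s=manip.read_state();print(s['eef_rot'],s['finger_gap'],manip.camera_model('wrist'))"
```

```text
loaf [[650. 295.]
 [596. 111.]] [623. 203.] 191.3825885273409
 yaw 1.2841789457834416
pan [[713. 348.]
 [743. 118.]
 [542.  96.]
 [516. 324.]] [628. 222.] [198.44423747 231.87898893 202.99214668 230.29290299]
keys [[440. 258.]
 [445. 218.]
 [450. 178.]
 [459. 111.]]
 yaw 0.1328084806300933
tray [[ 747. -101.]
 [ 747. -353.]
 [ 374. -353.]
 [ 373. -101.]] [ 560. -227.] [373.73803878 252.59924998 372.82161356 251.84216753]
 yaw 0.0014395255943179671
tloaf [ 627.76662   -163.0604001] [ 427.22985621 -159.18933665] bun [ 696.05426683 -278.28371122] honey [653.07166274   4.77243733]
[-3.14057927e+00 -7.81731506e-05  2.88380278e+00] 93.865422937215 {'K': array([[305.49569517,   0.        , 278.73136012],
       [  0.        , 305.49569517, 209.28225358],
       [  0.        ,   0.        ,   1.        ]]), 'R': array([[ 0.25512389,  0.96690781, -0.00104154],
       [ 0.92669343, -0.24420539,  0.28566243],
       [ 0.27595488, -0.0738445 , -0.95832974]]), 't': array([-550.81376465,  -30.02560698,  392.06585313])}
```

The sizes agree: loaf 191 mm, pan 201×231 mm, tray 373×252 mm with lip, and key 182 mm from the pan centre. I'll move above the loaf, turning −1.6 rad.

Call:
jog_arm --rows '[3,-2.05,0.1,0,0,-0.1,0,3,-2.05,0.1,0,0,-0.1,0,3,-2.05,0.1,0,0,-0.1,0,3,-2.05,0.1,0,0,-0.1,0,3,-2.05,0,0,0,-0.1,0,3,-2.05,0,0,0,-0.1,0,3,-2.05,0,0,0,-0.1,0,3,-2.05,0,0,0,-0.1,0,3,-2.05,0,0,0,-0.1,0,3,-2.05,0,0,0,-0.1,0,3,-2.05,0,0,0,-0.1,0,3,-2.05,0,0,0,-0.1,0,3,-2.05,0,0,0,-0.1,0,3,-2.05,0,0,0,-0.1,0,3,-2.05,0,0,0,-0.1,0,3,-2.05,0,0,0,-0.1,0,0,0,0,0,0,0,0,0,0,0,0,0,0,0]'

```text
clock: 1.6
eef_pos: [620.9, 202.5, 216.2]
eef_rot: [-3.14, 0.001, 1.282]
wrist_force: [0.4, -0.4, -0.4]
finger_gap: 94.0
finger_force: 0.0
```

```bash
python3 - <<'E'
from h import *
shot('wrist','w1'); s=manip.read_state(); print(s['clock'],s['eef_pos'],s['eef_rot'],s['joints'],s['wrist_force'])
z=load('w1');P=cloud(z);ok=(z['d']>0)
hsv=cv2.cvtColor(z['im'],cv2.COLOR_BGR2HSV)
m=ok&(hsv[...,1]>90)&(P[...,2]>94)&(P[...,2]<145)&(abs(P[...,0]-623)<130)&(abs(P[...,1]-203)<130)
c,sz,a=cv2.minAreaRect(P[m][:,:2].astype(np.float32));print(m.sum(),c,sz,a,P[m][:,2].max())
E
```

```text
1.65 [620.08330708 203.57837923 216.6122942 ] [-3.14031855e+00  5.73566922e-04  1.28399331e+00] [2.61042132e-01 5.33173997e-01 1.18752820e+00 1.75927482e-04
 1.42227684e+00 5.47819359e-01] [-0.34519208  1.4831715   0.04095077]
10124 (624.3799438476562, 205.60134887695312) (185.23486328125, 58.27685546875) 75.27754211425781 137.76439578043983
```

View pics/w1.png

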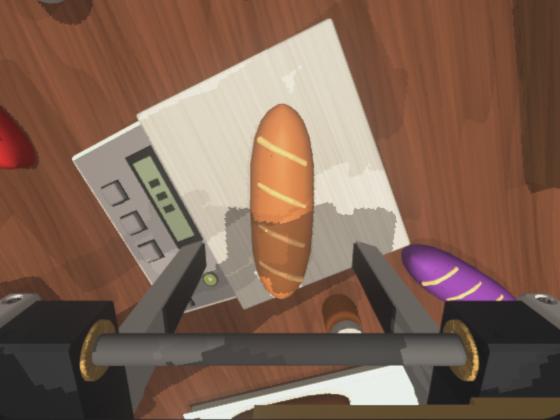

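The wrist view shows the loaf vertical at u≈282, centred between the fingers, spanning (282,104) to (280,297). It measures (624,205) with a yaw of about 1.30, so I'll descend and grip.

Call:
jog_arm --rows '[0.4,0.1,-1.5,0,0,0.02,0,0,0,-1.5,0,0,0,0,0,0,-1.5,0,0,0,0,0,0,-1.5,0,0,0,0,0,0,-1.5,0,0,0,0,0,0,-1.5,0,0,0,0,0,0,-1,0,0,0,0,0,0,-1,0,0,0,0,0,0,-0.6,0,0,0,0,0,0,-0.3,0,0,0,0,0,0,0,0,0,0,0,0,0,0,0,0,0,0]'

```text
clock: 2.65
eef_pos: [624.4, 204.9, 98.9]
eef_rot: [3.141, -0.0, 1.304]
wrist_force: [0.9, 0.2, 0.8]
finger_gap: 94.1
finger_force: 0.0
```

Call:
jog_arm --rows '[0,0,0,0,0,0,1,0,0,0,0,0,0,1,0,0,0,0,0,0,1,0,0,0,0,0,0,1,0,0,0,0,0,0,1,0,0,0,0,0,0,1,0,0,0,0,0,0,1,0,0,0,0,0,0,1]' --newtons 25

```text
clock: 3.32
eef_pos: [624.2, 204.8, 98.5]
eef_rot: [-3.142, -0.0, 1.304]
wrist_force: [-0.7, 0.6, 0.5]
finger_gap: 56.1
finger_force: 24.9
```

Gripped. I'll lift slowly at first to test the hold.

Call:
jog_arm --rows '[0,0,0.3,0,0,0,1,0,0,0.5,0,0,0,1,0,0,0.7,0,0,0,1,0,0,0.8,0,0,0,1,0,0,0.7,0,0,0,1,0,0,0,0,0,0,1,0,0,0,0,0,0,1]'

```text
clock: 3.9
eef_pos: [624.4, 204.9, 129.1]
eef_rot: [3.141, -0.001, 1.304]
wrist_force: [-0.1, -0.4, -2.8]
finger_gap: 55.9
finger_force: 24.8
```

```bash
python3 - <<'E'
from h import *
shot('wrist','w2'); s=manip.read_state(); print(s['clock'],s['eef_pos'],s['finger_gap'],s['wrist_force'],s['moment'])
z=load('w2');P=cloud(z);ok=(z['d']>0)
hsv=cv2.cvtColor(z['im'],cv2.COLOR_BGR2HSV)
m=ok&(hsv[...,1]>90)&(P[...,2]>124)&(P[...,2]<180)&(abs(P[...,0]-623)<130)&(abs(P[...,1]-203)<130)
c,sz,a=cv2.minAreaRect(P[m][:,:2].astype(np.float32));print(m.sum(),c,sz,a,P[m][:,2].max())
E
```

```text
3.95 [624.17845716 204.80494865 128.50211708] 55.65792829364461 [ 0.02902254  0.56239197 -1.96846622] [-0.04904619  0.08510852  0.04285821]
23693 (626.2989501953125, 207.36422729492188) (181.26419067382812, 58.57619857788086) 73.24962615966797 167.8994668017688
```

View pics/w2.png

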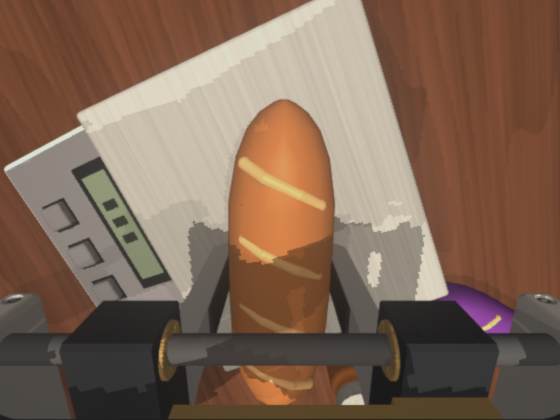

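The loaf hangs level in the grip, with about 2.5 N of weight showing. I'll lift it and carry it to the tray.

Call:
jog_arm --rows '[0,0,1,0,0,0,1,0,0,1.5,0,0,0,1,0,0,2,0,0,0,1,0,0,2,0,0,0,1,0,0,1.5,0,0,0,1,0,0,1,0,0,0,1,0,0,0,0,0,0,1]'

```text
clock: 4.53
eef_pos: [624.8, 205.0, 221.0]
eef_rot: [3.139, -0.002, 1.304]
wrist_force: [0.1, 0.4, -1.8]
finger_gap: 55.8
finger_force: 24.8
```

Call:
jog_arm --rows '[-0.3,-1.3,0,0,0,-0.04,1,-0.5,-2.3,0,0,0,-0.07,1,-0.6,-2.7,0,0,0,-0.07,1,-0.6,-2.7,0,0,0,-0.07,1,-0.6,-2.7,0,0,0,-0.07,1,-0.6,-2.7,0,0,0,-0.07,1,-0.6,-2.7,0,0,0,-0.07,1,-0.6,-2.7,0,0,0,-0.07,1,-0.6,-2.7,0,0,0,-0.07,1,-0.6,-2.7,0,0,0,-0.07,1,-0.6,-2.7,0,0,0,-0.07,1,-0.6,-2.7,0,0,0,-0.07,1,-0.6,-2.7,0,0,0,-0.07,1,-0.6,-2.7,0,0,0,-0.07,1,-0.6,-2.7,0,0,0,-0.07,1,-0.6,-2.7,0,0,0,-0.07,1,-0.6,-2.7,0,0,0,-0.07,1,-0.6,-2.7,0,0,0,-0.07,1,-0.2,-0.4,0,0,0,-0.05,1,0,0,0,0,0,0,1]'

```text
clock: 6.2
eef_pos: [516.6, -268.9, 216.9]
eef_rot: [-3.141, 0.002, 0.017]
wrist_force: [0.5, 0.4, -2.4]
finger_gap: 55.9
finger_force: 24.8
```

```bash
python3 - <<'E'
from h import *
shot('wrist','w3'); shot('top','t3'); s=manip.read_state(); print(s['clock'],s['eef_pos'],s['eef_rot'],s['finger_gap'],s['wrist_force'])
E
```

```text
6.3 [ 517.57550777 -267.06801908  217.49922013] [-3.14061248e+00  1.26330868e-03  2.40114267e-02] 55.92432428833882 [ 0.0960873  -0.57098706 -1.90641536]
```

View pics/w3.png

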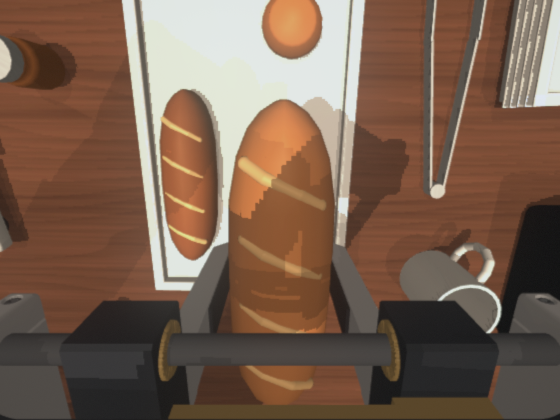

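The loaf is over the free tray strip, with the tray loaf to its left at (190,175) and the right rim at about u 350. Lowering it now.

Call:
jog_arm --rows '[0,0,-1,0,0,0,1,0,0,-1.8,0,0,0,1,0,0,-2,0,0,0,1,0,0,-2,0,0,0,1,0,0,-2,0,0,0,1,0,0,-2,0,0,0,1,0,0,-2,0,0,0,1,0,0,-1.8,0,0,0,1,0,0,-1.5,0,0,0,1,0,0,-1,0,0,0,1,0,0,-0.8,0,0,0,1,0,0,-0.6,0,0,0,1,0,0,-0.5,0,0,0,1,0,0,-0.3,0,0,0,1,0,0,-0.2,0,0,0,1,0,0,0,0,0,0,1,0,0,0,0,0,0,1]'

```text
clock: 7.72
eef_pos: [518.4, -267.3, 23.8]
eef_rot: [3.141, -0.0, 0.024]
wrist_force: [0.3, 0.6, -2.5]
finger_gap: 56.0
finger_force: 24.8
```

Call:
jog_arm --rows '[0,0,-0.2,0,0,0,1,0,0,-0.2,0,0,0,1,0,0,0,0,0,0,1,0,0,0,0,0,0,1]'

```text
clock: 8.05
eef_pos: [518.2, -267.2, 19.4]
eef_rot: [-3.142, 0.0, 0.024]
wrist_force: [-0.2, -0.2, -2.2]
finger_gap: 56.0
finger_force: 24.8
```

Call:
jog_arm --rows '[0,0,-0.1,0,0,0,1,0,0,0,0,0,0,1,0,0,0,0,0,0,1]'

```text
clock: 8.3
eef_pos: [518.3, -267.2, 18.5]
eef_rot: [3.141, -0.0, 0.024]
wrist_force: [-0.4, -0.5, -1.7]
finger_gap: 55.9
finger_force: 24.8
```

Call:
jog_arm --rows '[0,0,-0.1,0,0,0,1,0,0,0,0,0,0,1,0,0,0,0,0,0,1]'

```text
clock: 8.55
eef_pos: [518.4, -267.3, 18.4]
eef_rot: [3.141, -0.0, 0.024]
wrist_force: [-4.3, 2.5, 10.4]
finger_gap: 56.0
finger_force: 24.9
```

The loaf is on the tray floor. I'll open gently and then rise straight up.

Call:
jog_arm --rows '[0,0,0.1,0,0,0,1,0,0,0,0,0,0,0.35,0,0,0,0,0,0,0.25,0,0,0,0,0,0,0.15,0,0,0,0,0,0,0.15,0,0,0,0,0,0,0.15,0,0,0,0,0,0,0.15,0,0,0,0,0,0,0.15]'

```text
clock: 9.22
eef_pos: [518.2, -267.2, 18.4]
eef_rot: [-3.142, 0.0, 0.024]
wrist_force: [-0.2, 0.1, 0.5]
finger_gap: 79.9
finger_force: 0.0
```

Call:
jog_arm --rows '[0,0,0.5,0,0,0,0.15,0,0,1,0,0,0,0.15,0,0,1.5,0,0,0,0.15,0,0,2,0,0,0,0.15,0,0,2.5,0,0,0,0.15,0,0,3,0,0,0,0.15,0,0,3,0,0,0,0.15,0,0,3,0,0,0,0.15,0,0,2,0,0,0,0.15,0,0,1,0,0,0,0.15,0,0,0,0,0,0,0.15]'

```text
clock: 10.13
eef_pos: [518.8, -267.5, 216.2]
eef_rot: [3.139, -0.004, 0.024]
wrist_force: [-0.3, -0.7, 0.2]
finger_gap: 79.9
finger_force: 0.0
```

```bash
python3 - <<'E'
from h import *
shot('wrist','w4'); s=manip.read_state(); print(s['clock'],s['eef_pos'],s['finger_gap'],s['wrist_force'])
z=load('w4');P=cloud(z);ok=(z['d']>0)
hsv=cv2.cvtColor(z['im'],cv2.COLOR_BGR2HSV)
m=ok&(hsv[...,1]>90)&(P[...,2]>15)&(P[...,2]<90)&(abs(P[...,0]-518)<125)&(abs(P[...,1]+267)<50)
c,sz,a=cv2.minAreaRect(P[m][:,:2].astype(np.float32));print(m.sum(),c,sz,a,np.percentile(P[m][:,2],[50,99]))
E
```

```text
10.1833 [ 518.27829229 -267.21973998  213.98008135] 79.63917325105693 [ 0.34765361 -0.39816494 -0.85766152]
6219 (518.9898071289062, -267.4797668457031) (57.2484130859375, 183.08517456054688) 89.94253540039062 [50.7584029  56.24685086]
```

View pics/w4.png

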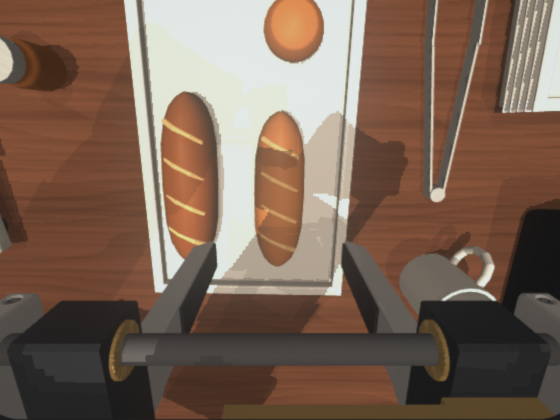

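The loaf lies flat in the free strip at (280,188) px, which is world (519,−267). Its top at about 56 mm means it rests on the floor. Now I'll move above the zero key.

Call:
jog_arm --rows '[-0.2,1.2,0,0,0,0,0.15,-0.4,2.4,0,0,0,0.01,0.15,-0.4,2.5,0,0,0,0.01,0.15,-0.4,2.5,0,0,0,0.01,0.15,-0.4,2.5,0,0,0,0.01,0.15,-0.4,2.5,0,0,0,0.01,0.15,-0.4,2.5,0,0,0,0.01,0.15,-0.4,2.5,0,0,0,0.01,0.15,-0.4,2.5,0,0,0,0.01,0.15,-0.4,2.5,0,0,0,0.01,0.15,-0.4,2.5,0,0,0,0.01,0.15,-0.4,2.5,0,0,0,0.01,0.15,-0.4,2.5,0,0,0,0,0.15,-0.4,2.5,0,0,0,0,0.15,-0.4,2.5,0,0,0,0,0.15,-0.4,2.4,0,0,0,0,0.15,-0.1,0.3,0,0,0,0,0.15,0,0,0,0,0,0,0.15,0,0,0,0,0,0,0.15]'

```text
clock: 11.77
eef_pos: [454.7, 120.6, 212.6]
eef_rot: [3.141, 0.002, 0.134]
wrist_force: [0.2, -1.3, 0.4]
finger_gap: 80.2
finger_force: 0.0
```

```bash
python3 - <<'E'
from h import *
shot('wrist','w5'); s=manip.read_state(); print(s['clock'],s['eef_pos'],s['eef_rot'],s['wrist_force'])
E
```

```text
11.8167 [454.90030756 120.23107525 212.76507246] [3.14139246e+00 1.22156948e-03 1.33513600e-01] [ 0.31850513 -0.1098497   0.61339088]
```

View pics/w5.png

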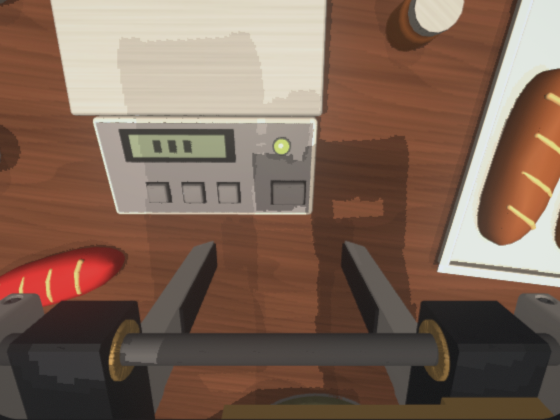

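The zero key is at about (289,191) px, spanning u 272–306, with the small keys at (158,192), (193,192) and (229,192). Computing its position from this view.

```bash
python3 - <<'E'
from h import *
z=load('w5')
for p in [(288,192),(289,190),(272,181),(306,181),(305,203),(158,192),(193,192),(229,192)]: print(p,ray(z,*p,49).round(1),cloud(z)[p[1],p[0]].round(1))
E
```

```text
(288, 192) [460.7 111.9  49. ] [461.1 112.   50.4]
(289, 190) [463.2 111.1  49. ] [463.4 111.2  49.9]
(272, 181) [470.8 131.3  49. ] [469.8 131.3  44.2]
(306, 181) [475.8  93.9  49. ] [474.9  93.3  43.9]
(305, 203) [450.6  91.   49. ] [448.4  89.9  40.4]
(158, 192) [441.2 256.6  49. ] [441.5 256.2  50. ]
(193, 192) [446.5 217.6  49. ] [446.8 217.3  50.3]
(229, 192) [451.9 177.6  49. ] [451.9 177.6  48.9]
```

The two measurements agree: the key is at (461,111.5), z 49. I'll close the fingers and approach to 6 mm above it.

Call:
jog_arm --rows '[0.3,-0.4,-1,0,0,0,1,0.3,-0.5,-1.5,0,0,0,1,0,0,-2,0,0,0,1,0,0,-2,0,0,0,1,0,0,-2,0,0,0,1,0,0,-2,0,0,0,1,0,0,-1.5,0,0,0,1,0,0,-1,0,0,0,1,0,0,-0.9,0,0,0,1,0,0,-0.5,0,0,0,1,0,0,0,0,0,0,1,0,0,0,0,0,0,1,0,0,0,0,0,0,1]' --newtons 10

```text
clock: 12.9
eef_pos: [461.6, 111.8, 70.1]
eef_rot: [-3.142, -0.001, 0.134]
wrist_force: [-1.1, -0.1, -0.2]
finger_gap: 0.4
finger_force: 0.0
```

Call:
jog_arm --rows '[0,0,-0.4,0,0,0,1,0,0,-0.4,0,0,0,1,0,0,-0.3,0,0,0,1,0,0,-0.2,0,0,0,1,0,0,0,0,0,0,1,0,0,0,0,0,0,1]'

```text
clock: 13.4
eef_pos: [461.5, 111.9, 56.7]
eef_rot: [-3.142, -0.001, 0.134]
wrist_force: [1.2, 0.5, 4.1]
finger_gap: 0.7
finger_force: 1.6
```

Call:
jog_arm --rows '[0,0,-0.1,0,0,0,1,0,0,-0.1,0,0,0,1,0,0,0,0,0,0,1,0,0,0,0,0,0,1]'

```text
clock: 13.73
eef_pos: [461.6, 111.9, 54.7]
eef_rot: [-3.142, -0.001, 0.134]
wrist_force: [3.4, 0.8, 4.6]
finger_gap: 0.4
finger_force: 2.3
```

Call:
jog_arm --rows '[0,0,-0.1,0,0,0,1,0,0,0,0,0,0,1,0,0,0,0,0,0,1]'

```text
clock: 13.98
eef_pos: [461.7, 111.9, 54.2]
eef_rot: [-3.142, -0.001, 0.134]
wrist_force: [0.6, 1.0, 11.5]
finger_gap: 0.6
finger_force: 5.6
```

The force rose sharply at the stop, to 11.5 N. I'll hold for over a second, then check.

Call:
jog_arm --rows '[0,0,0,0,0,0,1,0,0,0,0,0,0,1,0,0,0,0,0,0,1,0,0,0,0,0,0,1,0,0,0,0,0,0,1,0,0,0,0,0,0,1,0,0,0,0,0,0,1,0,0,0,0,0,0,1,0,0,0,0,0,0,1,0,0,0,0,0,0,1,0,0,0,0,0,0,1,0,0,0,0,0,0,1]'

```text
clock: 14.98
eef_pos: [461.7, 111.9, 54.2]
eef_rot: [-3.142, -0.001, 0.134]
wrist_force: [1.8, 0.3, 11.0]
finger_gap: 0.7
finger_force: 5.6
```

```bash
python3 - <<'E'
from h import *
shot('wrist','w6'); s=manip.read_state(); print(s['clock'],s['eef_pos'],s['wrist_force'])
E
```

```text
15.0333 [461.74056628 111.87925389  54.14377941] [ 1.85084388 -0.04559454 10.75109244]
```

View pics/w6.png

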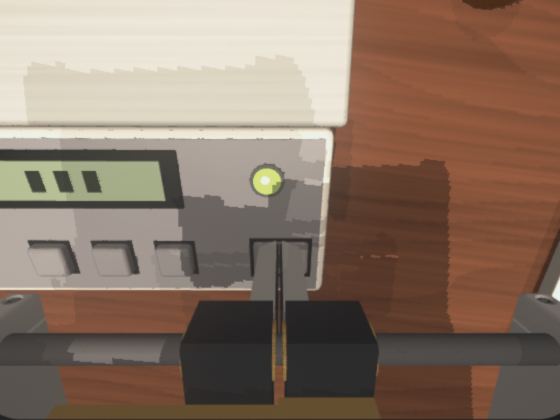

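The closed fingertips sit centred on the zero key at about (280,258) px, and the key is sunk in its recess. The other keys are up and the pan is clear. Handing in.

```bash
python3 -c "
from cell import manip;print(manip.sign_off())"
```

```text
the job is handed in; nothing more can be done
None
```

The loaf lies flat in the bread tray, and I handed the job in with the fingertips holding the zero key at its stop at about 11 N, the pan empty and the other keys up; no verdict came back.

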